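Hold the tipped vial over the bar code reader

TASK

One glass vial has tipped over and lies on the sample carousel, which spins freely. Lift it off, carry it over the tray of solvent bottles and hold it above the bar code reader so that it can be read: level, in line with the long window, the middle of its label over the middle of the window, and about 10 mm clear of the glass. Finish still holding it there, without touching the reader, pushing the bottles about, or tipping any of the vials that stand in the carousel.

Things in the scene. Friction and masses are not known exactly. Their poses are not given: they have to be found in the camera images.
- vial: the tipped vial, the only one lying down, on the carousel deck; glass, 23 mm in diameter, 75.5 mm long, aluminium cap 20.6 mm wide at one end, 35 g; it can roll. A white label, 44 mm long, with black ring bars wraps right round it: it reads from any side, either way round. Origin on the axis at the label's middle, 35 mm from the glass base, near the centre of mass; x along the axis to the cap
- carousel: rotor of the carousel: grey disc 292 mm wide, turning freely on a low foot (a bump sets it turning for seconds). Origin: centre of its underside, 20 mm above the bench; deck 10 mm higher. 16 cups, 31 mm wide, 16 mm high, in a ring of 125 mm radius; the tipped vial lies inside the ring, 45 to 65 mm off centre, 25 mm or more of free deck either side: open the gripper only to about 55 mm
- window (a point): centre of the glass on top of the bar code reader, at its surface, 50 mm above the bench; x runs along the window's long side, y across it, z up. The dark window is 80 by 34 mm in a black bezel 100 by 60 mm (the glass, the bezel and the rim are flush within 2 mm).
- reader: the bar code reader: grey box 116 by 80 mm on a black foot plate 134 by 98 mm, 50 mm high overall, fixed to the bench, window facing up. Origin at the centre of its underside, axes as the window's.
- tray: white solvent tray, fixed, 370 by 118 mm (x by y), 24 mm high, between the carousel and the reader (either of which may be on the robot's left), with a chrome rail 81 mm high round it. Origin at the centre of its underside.
- bottle0: solvent bottle of clear glass with a blue screw cap, standing in the tray; 70 mm in diameter, 140 mm high. Origin at the centre of its base, z up.
- bottle1: solvent bottle of clear glass with a blue screw cap, standing in the tray; 70 mm in diameter, 140 mm high. Origin at the centre of its base, z up.
- bottle2: solvent bottle of clear glass with a blue screw cap, standing in the tray; 56 mm in diameter, 105 mm high. Origin at the centre of its base, z up.
- standing0: short vial standing in a cup of the carousel, 23 mm in diameter, 46 mm high, its top 76 mm above the bench. Origin at the centre of its base, z up.
- standing1: short vial standing in a cup of the carousel, 23 mm in diameter, 46 mm high, its top 76 mm above the bench. Origin at the centre of its base, z up.
- standing2: short vial standing in a cup of the carousel, 23 mm in diameter, 46 mm high, its top 76 mm above the bench. Origin at the centre of its base, z up.
- standing3: short vial standing in a cup of the carousel, 23 mm in diameter, 46 mm high, its top 76 mm above the bench. Origin at the centre of its base, z up.
- vial_block: aluminium block 58 by 116 by 22 mm with short vials in it (54 mm high overall), fixed beside the reader, its centre 145 to 160 mm from the reader's towards the reader's x. Origin at the centre of its underside.
There are look-alikes about, which are no part of the job. Leave any orange or red look-alike of the bottle0 alone.

How it is judged:
On the way, in this order (a step that is already met when the one before it is completed fails the run):
1. the tipped vial is lifted off the carousel in the gripper (contact force between the fingers and vial above 1 N and z of vial in the frame of carousel above 0.05 m and contact force between vial and carousel below 0.05 N), for 0.1 s.
2. the vial passes above the solvent tray, held in the gripper (contact force between the fingers and vial above 1 N and y of vial in the frame of tray between -0.06 and 0.06 m and x of vial in the frame of tray between -0.22 and 0.22 m and height (world z) of vial above 0.1 m), for 0.04 s.
At the end, for the whole second after the job is handed in: Vial still held, at rest, touching only the fingers: label middle within 10 mm along and 8 mm across of the window centre, underside 4 to 18 mm above the glass, axis within 0.15 rad of the long side; reader untouched, short vials upright in their cups, bottles upright in the tray (contact force between the fingers and vial above 1 N and x of vial in the frame of window between -0.01 and 0.01 m and y of vial in the frame of window between -0.008 and 0.008 m and z of vial in the frame of window between 0.0155 and 0.0295 m and contact force between each of the fingers, vial, the arm and reader below 0.05 N and angle between the x axis of vial and the x axis of window, either way round below 0.15 rad and linear speed of vial below 0.02 m/s and angle between each of standing0, standing1, standing2, standing3's own z axis and vertical below 0.3 rad and z of each of standing0, standing1, standing2, standing3 in the frame of carousel below 0.03 m and angle between each of bottle0, bottle1, bottle2's own z axis and vertical below 0.15 rad); the arm keeps its last pose, push and grip.
It fails at once if the reader is touched by the vial or the robot (contact force between any of vial, the arm, the fingers and reader above 0.5 N).
It fails at once if the vial is dropped off the carousel or falls to the bench (height (world z) of vial below 0.034 m).
It fails at once if a standing vial is tipped or lifted out of its cup (angle between any of standing0, standing1, standing2, standing3's own z axis and vertical above 0.35 rad or z of any of standing0, standing1, standing2, standing3 in the frame of carousel above 0.035 m).
It fails at once if a solvent bottle is pushed more than 15 mm or tipped (distance of any of bottle0, bottle1, bottle2 from where it was at the start of the episode above 0.015 m or angle between any of bottle0, bottle1, bottle2's own z axis and vertical above 0.2 rad).
It also fails if it takes over 48 s, if anything falls off the work surface, if the arm or the gripper's body presses on something with over 40 N, if the wrist force passes 120 N, or if a joint passes its speed limit or range.

ROBOT

A 6-joint arm with a two-finger parallel gripper is mounted at the origin on the work surface. World frame = base frame: x ahead of the robot, y to its left, z up, the work surface at z = 0. Lengths are in m, angles in rad, forces in N, time in s.
With the tool pointing down it reaches from about 0.35 to 0.875 m from the base axis. Payload 4.2 kg.
Tool frame: the origin (TCP) lies between the finger pads; the fingertips stand 14 mm ahead of it and the grasp point (between the pads) lies 5 mm behind it; z points along the fingers, y is the line along which they close (so a half turn about z gives the same grasp; the last joint's range is limited). The gripper opens to 85 mm and grips with 20 to 120 N. Pads are 22 mm wide; open, the fingers measure 114 mm over their backs; the gripper's body (76 mm by 85 mm) begins 54 mm behind the grasp point. The pads swing forward as they close: fully open they stand 13 mm farther back than shut.
Start: joints at [-1.017, 0.385, 0.008, 0, -1.194, -0.259], TCP at [0.182, -0.598, 0.245] pointing down, gripper open.
Joint ranges: [-3.14, 3.14], [-1.21, 2.06], [-1.07, 1.41], [-3.16, 2.05], [-2.99, -0.16], [-3.1, 3.1]. Speed limits (rad/s): [2.79, 2.79, 3.14, 3.14, 3.14, 3.14].

INTERFACE

Orientations are given as a unit quaternion [w, x, y, z].
In Python, from rig import sensors, camera, sign_off gives the robot as it stands.
- The arm moves only by the shell command python3 -m handwheel 'ROWS' [FORCE]. ROWS is JSON, a list of rows, each a list of 3 entries, a list of its own where there are three numbers: the shift along the world's x, y, z in mm, then the turn, a rotation vector about the world's x, y, z in degrees, then the finger opening in mm, from 0 to 85.4. A call has 1 to 5 rows; each row shifts and turns the commanded pose from where the row before left it; what a row does not reach is not made up. A row lasts 1/12 s, in which the tool goes at most 41.7 mm and 7.16 degrees, less where a joint would pass 70% of its speed; a pose out of reach is approached as far as the arm can. A call is refused whole if a number of a shift passes 41.7 or a number of a turn 7.16, either way. A call with a gripper value outside its range is refused whole. The fingers move at their own pace and stop on an object; FORCE is the grip in N (left out, the last holds). Time passes only in rows, so rows that do not move let the fingers close. It gives the time, the measured TCP pose, the force, the opening and the grip force at its end, in the units of the state.
- sensors.get_state(): the state, without advancing time (a new reading comes with each control period).
- camera(name): name is "scene" or "top" or "wrist"; returns a dict with "color" (400x640x3 uint8, red, green, blue), "depth" (400x640 float32, m along the optical axis (not along the pixel's ray), 0 where there is no reading), "fx", "fy", "cx", "cy" (pixels), "world_from_camera" (4x4, takes a point from camera to world coordinates). Camera axes: x right, y down, z forward; pixel columns grow to the right and rows downward; lengths in m; the calibration is good to about 2 mm. A picture is of the moment at which its call begins.
- sign_off(): hands the job in; it is judged then, once.
The state is a dict: "time": time; "joint_pos": joint angles; "joint_velocities": joint speeds; "tau": joint torques, N m; "position": TCP position; "tcp_rot": TCP orientation; "wrist_force": force on the tool from outside, world axes, zero at the start; "torque": the same for the moment, N m; "opening": finger opening in m; "grasp_force": force on a finger pad.
Only numpy, scipy, OpenCV 4.12 (cv2) and the standard library are available. Lean on these libraries where they do the work, as an engineer would, in place of code of your own. Each camera call takes 0.05 s, during which the arm holds its last target. There are 200 camera calls.

## Working session

There is one attempt and no reset: what is moved stays moved. The work goes in short steps, Python scripts to look and compute and a shell command to move; the robot and the scene stay as the last step left them, time stands still between calls to the robot, and variables do not carry over. Pictures are saved under pics/ and viewed, at most 10 in all, crops included, and the job is handed in when it is done.

```bash
mkdir -p pics; python3 - <<'E'
from rig import sensors,camera
import cv2,numpy as np
for n in ("top","scene"):
    c=camera(n); cv2.imwrite(f"pics/{n}0.png",c["color"][:,:,::-1]); np.savez(f"{n}0.npz",**c)
    print(n,c["fx"],c["cx"],c["cy"],np.round(c["world_from_camera"],3).tolist())
print(sensors.get_state())
E
```

```text
top 484.06473798891693 312.06173114804557 199.76189467239348 [[-0.004, -0.995, 0.096, 0.398], [-1.0, 0.003, -0.009, -0.009], [0.009, -0.096, -0.995, 1.399], [0.0, 0.0, 0.0, 1.0]]
scene 375.8935413277698 318.86965686599905 197.64935691287906 [[-0.856, 0.437, -0.275, 0.793], [0.516, 0.717, -0.469, 0.416], [-0.008, -0.544, -0.839, 0.821], [0.0, 0.0, 0.0, 1.0]]
{'time': 0.1, 'joint_pos': array([-1.01738077e+00,  3.85512379e-01,  6.74075126e-03, -3.89494435e-04,
       -1.19399329e+00, -2.58576048e-01]), 'joint_velocities': array([-0.00072809, -0.00289842,  0.00126417,  0.00276615, -0.00164887,
        0.00046799]), 'tau': array([-5.15077390e-04, -3.93320346e+01,  1.88929027e+01,  4.19795752e+00,
       -2.57539847e-03,  1.04256307e-05]), 'position': array([ 0.18146485, -0.59756086,  0.24430943]), 'tcp_rot': array([-2.22432276e-04, -1.46815237e-01,  9.89163427e-01,  9.75770860e-04]), 'wrist_force': array([ 0.09540884, -0.96151475, -0.13627232]), 'torque': array([ 0.07230632, -0.00463315,  0.00699375]), 'grasp_force': 0.0, 'opening': 0.08535573159576294}
```

View pics/top0.png

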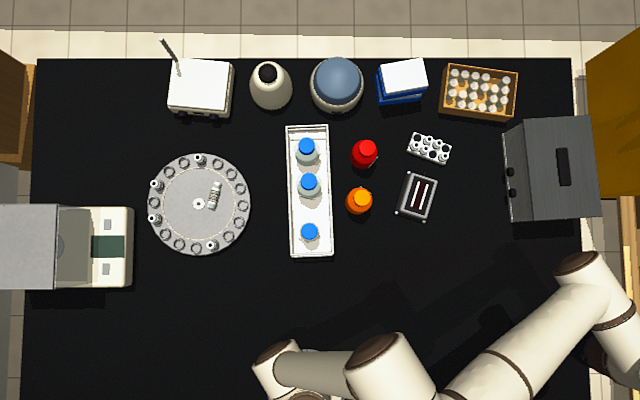

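View pics/scene0.png

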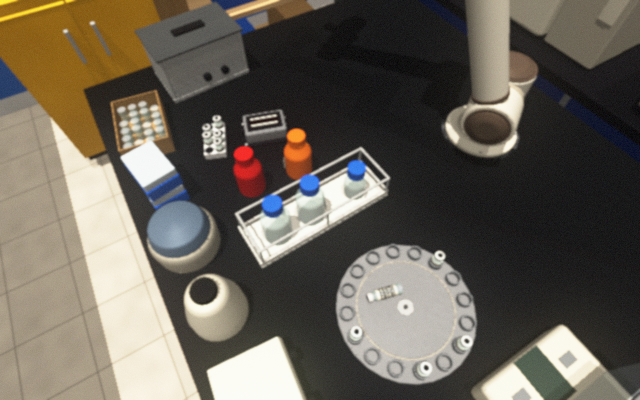

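The top view shows the carousel at (200,204) with the tipped vial near (214,196). The tray is at (310,190) with blue-capped bottles at (306,147), (309,183) and (309,231). The reader is at (417,195), the vial block at (429,148), and the red and orange look-alikes are at (364,153) and (359,200). The standing vials, at (199,159), (156,184), (154,217) and (211,244), are upright in cups. The only vial lying down is the one at (214,196), so that is the target. I'll confirm it in a crop.

```bash
python3 - <<'E'
import cv2,numpy as np
t=cv2.imread("pics/top0.png")
a=cv2.resize(t[160:250,145:255],None,fx=5,fy=5,interpolation=cv2.INTER_CUBIC)[:450,:400]
a=cv2.resize(t[172:222,190:240],(400,400),interpolation=cv2.INTER_CUBIC)
b=cv2.resize(t[170:220,392:442],(400,400),interpolation=cv2.INTER_CUBIC)
cv2.imwrite("pics/crop0.png",np.hstack([a,b]))
E
```

```text
(no output)
```

View pics/crop0.png

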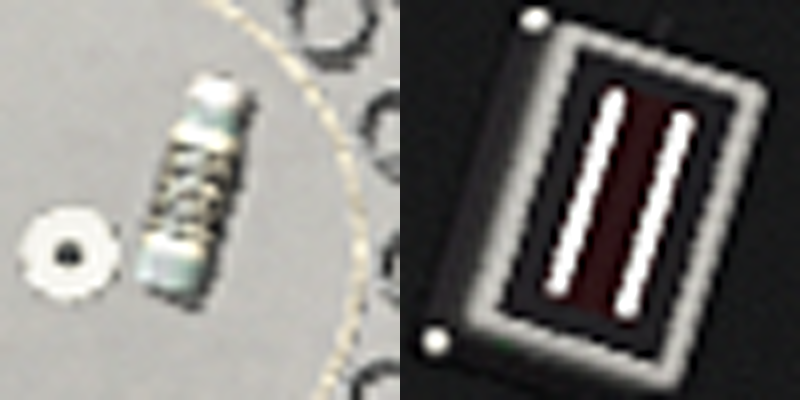

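```bash
cat >h.py <<'E'
import numpy as np
def ray(c,u,v,z):
    T=c["world_from_camera"]; d=T[:3,:3]@np.array([(u-c["cx"])/c["fx"],(v-c["cy"])/c["fy"],1]); o=T[:3,3]
    return o+d*(z-o[2])/d[2]
E
python3 - <<'E'
from h import *; import cv2
from rig import sensors
from scipy.spatial.transform import Rotation as R
c=np.load("top0.npz"); im=c["color"]
cr=lambda x,y,ox,oy:((x+.5)/8-.5+ox,(y+.5)/8-.5+oy)
L=ray(c,*cr(188,195,190,172),.0415);B=ray(c,*cr(163,282,190,172),.0415);C=ray(c,*cr(217,80,190,172),.0415)
print("label",L,"base",B,"cap",C,"len",np.linalg.norm(C-B),"ang",np.degrees(np.arctan2(*(C-B)[1::-1])))
print("35mm from base",B+(C-B)/np.linalg.norm(C-B)*.035)
# reader rim
g=im[170:222,392:442].astype(int); m=((g.min(2)>110)).astype(np.uint8)
n,l,s,_=cv2.connectedComponentsWithStats(m); k=1+np.argmax(s[1:,2]*s[1:,3])
pts=cv2.findContours((l==k).astype(np.uint8),0,1)[0][0]
q=cv2.boxPoints(cv2.minAreaRect(pts))+[392,170]
W=np.array([ray(c,*p,.05) for p in q]); print("rim",q.round(1).tolist(),W.round(4).tolist())
print("win",W.mean(0),[np.linalg.norm(W[i]-W[(i+1)%4]) for i in (0,1)],[np.degrees(np.arctan2(*(W[i]-W[(i+1)%4])[1::-1])) for i in (0,1)])
for n,u,v,z in (("b",306,146,.14),("b",308,181,.14),("b",309,231,.105),("red",364,152,.14),("or",360,198,.14),("hub",199,204,.03)): print(n,ray(c,u,v,z).round(3))
st=sensors.get_state(); w=st["tcp_rot"]; Rm=R.from_quat(np.roll(w,-1)).as_matrix(); print(Rm.round(3))
E
```

```text
label [0.53965377 0.25742127 0.0415    ] base [0.508969   0.26569945 0.0415    ] cap [0.580427   0.24784776 0.0415    ] len 0.07365411322807501 ang -14.02657875075368
35mm from base [0.54292542 0.25721643 0.0415    ]
rim [[399.4, 210.0], [411.2, 172.0], [437.9, 180.2], [426.1, 218.3]] [[0.4977, -0.2655, 0.05], [0.6052, -0.3011, 0.05], [0.5814, -0.3758, 0.05], [0.4743, -0.3397, 0.05]]
win [ 0.53967147 -0.32051472  0.05      ] [np.float64(0.11318981378629316), np.float64(0.07842667204396948)] [np.float64(161.66024283458856), np.float64(72.37759382044865)]
b [ 0.661 -0.005  0.14 ]
b [ 0.568 -0.01   0.14 ]
b [ 0.438 -0.012  0.105]
red [ 0.645 -0.158  0.14 ]
or [ 0.523 -0.146  0.14 ]
hub [0.518 0.299 0.03 ]
[[-0.957 -0.29  -0.001]
 [-0.29   0.957  0.002]
 [ 0.     0.002 -1.   ]]
```

The crop confirms the target: one lying vial at top pixel (213.5,196), cap up, base down. The reader rim is centred near pixel (418.7,195). Next I'll fly above the vial at about 0.3 m.

```bash
python3 -m handwheel '[[[0,0,30],[0,0,0],55],[[10,25,15],[0,0,-1.2],55],[[14,34,10],[0,0,-1.2],55],[[14,34,0],[0,0,-1.2],55],[[14,34,0],[0,0,-1.2],55]]' 20
python3 -m handwheel '[[[14,34,0],[0,0,-1.2],55],[[14,34,0],[0,0,-1.2],55],[[14,34,0],[0,0,-1.2],55],[[14,34,0],[0,0,-1.2],55],[[14,34,0],[0,0,-1.2],55]]'
python3 -m handwheel '[[[14,34,0],[0,0,-1.2],55],[[14,34,0],[0,0,-1.2],55],[[14,34,0],[0,0,-1.2],55],[[14,34,0],[0,0,-1.2],55],[[14,34,0],[0,0,-1.2],55]]'
python3 -m handwheel '[[[14,34,0],[0,0,-1.2],55],[[14,34,0],[0,0,-1.2],55],[[14,34,0],[0,0,-1.2],55],[[14,34,0],[0,0,-1.2],55],[[14,34,0],[0,0,-1.2],55]]'
```

```text
time: 0.52
position: [0.2339, -0.4698, 0.3004]
tcp_rot: [0.0, -0.104, 0.995, -0.0]
wrist_force: [1.0, 0.3, -0.4]
opening: 0.0548
grasp_force: 0.0
time: 0.93
position: [0.3035, -0.2992, 0.3]
tcp_rot: [-0.0, -0.052, 0.999, 0.0]
wrist_force: [1.8, -0.6, -0.3]
opening: 0.0549
grasp_force: 0.0
time: 1.35
position: [0.3735, -0.1292, 0.3003]
tcp_rot: [0.0, -0.0, 1.0, 0.0]
wrist_force: [0.4, -0.3, 0.4]
opening: 0.055
grasp_force: 0.0
time: 1.77
position: [0.4435, 0.0408, 0.3002]
tcp_rot: [-0.0, 0.052, 0.999, 0.0]
wrist_force: [0.9, -0.5, -0.6]
opening: 0.055
grasp_force: 0.0
```

```bash
python3 -m handwheel '[[[14,34,0],[0,0,-1.5],55],[[14,34,0],[0,0,-1.5],55],[[14,34,0],[0,0,-1.5],55],[[14,30,0],[0,0,-1.5],55],[[14,30,0],[0,0,-2],55]]'
python3 -m handwheel '[[[14,30,0],[0,0,0],55],[[13,24,0],[0,0,0],55],[[0,0,0],[0,0,0],55],[[0,0,0],[0,0,0],55],[[0,0,0],[0,0,0],55]]'
python3 - <<'E'
from rig import sensors,camera
import cv2,numpy as np
c=camera("wrist"); np.savez("wrist1.npz",**c); cv2.imwrite("pics/wrist1.png",c["color"][:,:,::-1])
print(np.round(c["world_from_camera"],3).tolist(),c["fx"],c["cx"],c["cy"])
E
```

```text
time: 2.18
position: [0.5137, 0.2028, 0.2998]
tcp_rot: [-0.0, 0.121, 0.993, -0.0]
wrist_force: [0.5, -0.1, 1.1]
opening: 0.0549
grasp_force: 0.0
time: 2.6
position: [0.5402, 0.2546, 0.2997]
tcp_rot: [-0.001, 0.121, 0.993, -0.001]
wrist_force: [0.3, 0.4, 0.3]
opening: 0.0547
grasp_force: 0.0
[[0.241, 0.934, 0.265, 0.472], [0.971, -0.231, -0.068, 0.272], [-0.002, 0.274, -0.962, 0.428], [0.0, 0.0, 0.0, 1.0]] 305.48254182839213 319.0365895799904 201.57629881777774
```

View pics/wrist1.png

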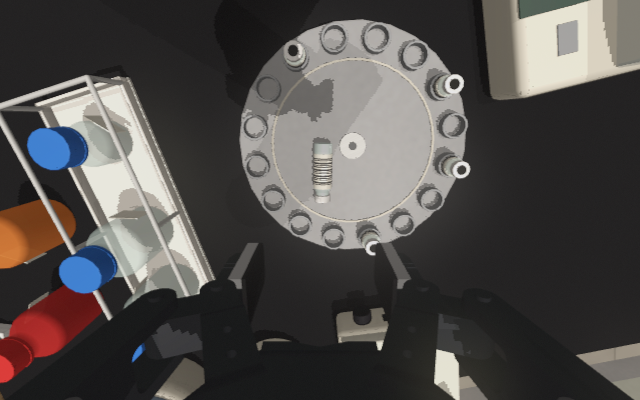

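The wrist view shows the vial in line with the tool, base near (323,142) and cap near (322,203), with free deck on both sides. I'll refine its pose from this view.

```bash
python3 - <<'E'
from h import *; import cv2
c=np.load("wrist1.npz"); im=c["color"]
w=im[130:215,300:346]; cv2.imwrite("pics/crop1.png",cv2.resize(w[:,:,::-1],None,fx=7,fy=7,interpolation=cv2.INTER_CUBIC))
# dark bars
g=cv2.cvtColor(im,cv2.COLOR_RGB2GRAY)
print(g[136:210,322].tolist())
E
```

```text
[157, 157, 110, 104, 105, 104, 111, 116, 181, 185, 185, 185, 185, 185, 186, 186, 188, 191, 196, 216, 218, 218, 191, 122, 151, 187, 186, 93, 150, 114, 200, 115, 224, 170, 89, 223, 168, 162, 225, 201, 100, 192, 97, 223, 168, 225, 109, 110, 151, 187, 217, 219, 219, 212, 187, 183, 183, 188, 189, 190, 150, 215, 217, 218, 219, 221, 226, 163, 173, 174, 174, 175, 175, 175]
```

View pics/crop1.png

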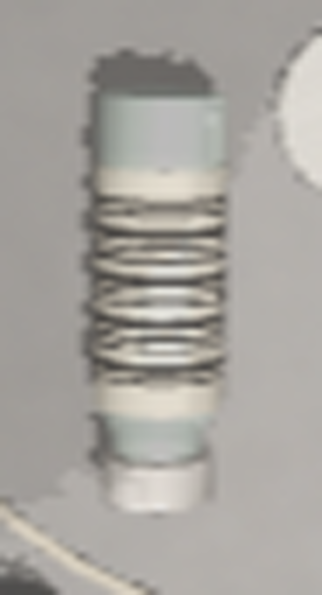

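```bash
python3 - <<'E'
from h import *
c=np.load("wrist1.npz")
p=lambda x,y,z:ray(c,x/7+299.5,y/7+129.5,z)
a=p(162,168,.053);b=p(160,415,.053);print("label",(a+b)/2,np.linalg.norm(a-b))
l=p(97,290,.0415);r=p(226,290,.0415);print("mid",(l+r)/2,np.linalg.norm(l-r))
B=p(165,100,.0415);C=p(158,490,.0415);print(np.degrees(np.arctan2(*(C-B)[1::-1])))
E
```

```text
label [0.53872372 0.25931608 0.053     ] 0.044254041379874445
mid [0.54016814 0.25916724 0.0415    ] 0.023550295380670334
-14.780396169971118
```

```bash
python3 -m handwheel '[[[0,2,-30],[0,0,-1],55],[[0,2,-30],[0,0,0],55],[[0,0,-30],[0,0,0],55],[[0,0,-30],[0,0,0],55],[[0,0,-30],[0,0,0],55]]'
python3 -m handwheel '[[[0,0,-30],[0,0,0],55],[[0,0,-25],[0,0,0],55],[[0,0,-15],[0,0,0],55],[[0,0,0],[0,0,0],55],[[0,0,0],[0,0,0],55]]'
python3 - <<'E'
from rig import sensors,camera
from h import *
import cv2
c=camera("wrist"); cv2.imwrite("pics/wrist2.png",c["color"][:,:,::-1])
s=sensors.get_state(); print(s["position"])
E
```

```text
time: 3.07
position: [0.5403, 0.2577, 0.1501]
tcp_rot: [0.001, 0.13, 0.991, 0.001]
wrist_force: [-0.0, 0.4, -0.5]
opening: 0.055
grasp_force: 0.0
time: 3.48
position: [0.5405, 0.258, 0.0806]
tcp_rot: [-0.0, 0.13, 0.992, -0.0]
wrist_force: [0.1, -0.4, -0.4]
opening: 0.0551
grasp_force: 0.0
[0.54121503 0.25871311 0.08171068]
```

View pics/wrist2.png

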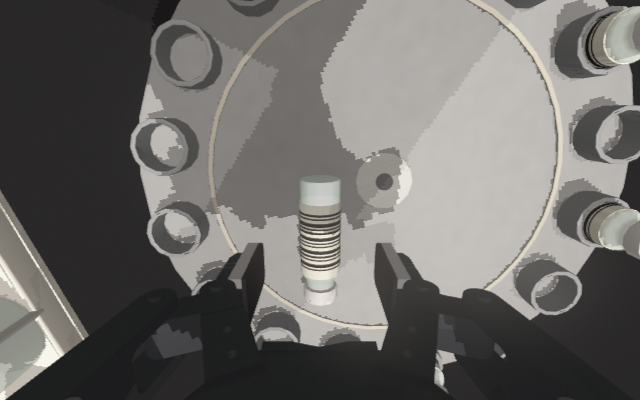

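The vial is centred at column 320, between pads at columns 263 and 376. I'll descend and close.

```bash
python3 -m handwheel '[[[0,0,-12],[0,0,0],55],[[0,0,-12],[0,0,0],55],[[0,0,-9],[0,0,0],55],[[0,0,0],[0,0,0],55],[[0,0,0],[0,0,0],55]]' 30
python3 -m handwheel '[[[0,0,0],[0,0,0],40],[[0,0,0],[0,0,0],32],[[0,0,0],[0,0,0],26],[[0,0,0],[0,0,0],15],[[0,0,0],[0,0,0],15]]' 30
python3 -m handwheel '[[[0,0,0],[0,0,0],15],[[0,0,0],[0,0,0],15],[[0,0,0],[0,0,0],15],[[0,0,0],[0,0,0],15],[[0,0,0],[0,0,0],15]]' 30
```

```text
time: 3.95
position: [0.541, 0.2591, 0.0482]
tcp_rot: [0.0, 0.13, 0.992, 0.0]
wrist_force: [-0.3, -0.6, -0.6]
opening: 0.0548
grasp_force: 0.0
time: 4.37
position: [0.5411, 0.2593, 0.0481]
tcp_rot: [0.001, 0.13, 0.992, 0.0]
wrist_force: [-1.1, -1.1, 4.0]
opening: 0.0219
grasp_force: 29.5
time: 4.78
position: [0.5411, 0.2593, 0.0481]
tcp_rot: [0.001, 0.13, 0.992, 0.0]
wrist_force: [-1.0, -0.1, 5.3]
opening: 0.0217
grasp_force: 29.7
```

```bash
python3 -m handwheel '[[[0,0,2],[0,0,0],15],[[0,0,4],[0,0,0],15],[[0,0,6],[0,0,0],15],[[0,0,8],[0,0,0],15],[[0,0,8],[0,0,0],15]]' 40
python3 - <<'E'
from rig import camera
import cv2
c=camera("wrist"); cv2.imwrite("pics/wrist3.png",c["color"][:,:,::-1])
E
```

```text
time: 5.2
position: [0.5405, 0.2589, 0.0758]
tcp_rot: [-0.0, 0.13, 0.992, -0.0]
wrist_force: [-0.7, 0.6, -0.2]
opening: 0.0216
grasp_force: 39.5
```

View pics/wrist3.png

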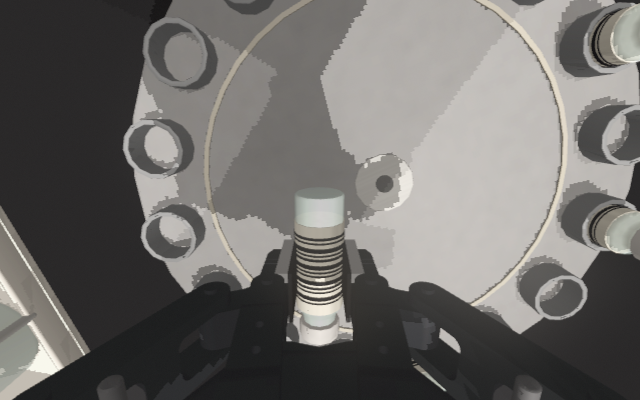

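The vial is held level between the pads at (320,250), clear of the deck. I'll lift and carry it over the tray.

```bash
python3 -m handwheel '[[[0,0,15],[0,0,0],15],[[0,0,25],[0,0,0],15],[[0,0,30],[0,0,0],15],[[0,0,30],[0,0,0],15],[[0,0,30],[0,0,0],15]]' 40
python3 -m handwheel '[[[0,0,30],[0,0,0],15],[[0,0,15],[0,0,0],15],[[0,-8,0],[0,0,0],15],[[0,-16,0],[0,0,0],15],[[0,-25,0],[0,0,0],15]]'
python3 -m handwheel '[[[0,-30,0],[0,0,0],15],[[0,-30,0],[0,0,0],15],[[0,-30,0],[0,0,0],15],[[0,-30,0],[0,0,0],15],[[0,-30,0],[0,0,0],15]]'
python3 -m handwheel '[[[0,-30,0],[0,0,0],15],[[0,-30,0],[0,0,0],15],[[0,-30,0],[0,0,0],15],[[0,-30,0],[0,0,-0.5],15],[[0,-30,0],[0,0,-0.5],15]]'
python3 -m handwheel '[[[0,-30,0],[0,0,-0.5],15],[[0,-30,0],[0,0,-0.5],15],[[0,-30,0],[0,0,-0.5],15],[[0,-30,0],[0,0,-0.5],15],[[0,-30,0],[0,0,-0.5],15]]'
python3 -m handwheel '[[[0,-30,0],[0,0,0],15],[[0,-25,0],[0,0,0],15],[[0,-15,0],[0,0,0],15],[[0,0,0],[0,0,0],15],[[0,0,0],[0,0,0],15]]'
```

```text
time: 5.67
position: [0.5404, 0.2588, 0.2071]
tcp_rot: [0.0, 0.13, 0.992, 0.0]
wrist_force: [0.5, -1.0, -0.9]
opening: 0.0212
grasp_force: 39.5
time: 6.08
position: [0.5397, 0.2096, 0.2491]
tcp_rot: [-0.001, 0.129, 0.992, -0.0]
wrist_force: [-0.4, -0.2, -0.7]
opening: 0.0211
grasp_force: 39.6
time: 6.5
position: [0.539, 0.0573, 0.2486]
tcp_rot: [-0.002, 0.13, 0.992, -0.001]
wrist_force: [0.1, 0.5, 0.5]
opening: 0.0213
grasp_force: 39.6
time: 6.92
position: [0.5387, -0.0923, 0.2487]
tcp_rot: [-0.002, 0.139, 0.99, -0.0]
wrist_force: [0.6, 0.0, -0.1]
opening: 0.0215
grasp_force: 39.6
time: 7.33
position: [0.5385, -0.242, 0.2485]
tcp_rot: [-0.002, 0.161, 0.987, 0.0]
wrist_force: [1.1, 0.3, 0.2]
opening: 0.0213
grasp_force: 39.6
time: 7.75
position: [0.5394, -0.3105, 0.2489]
tcp_rot: [-0.001, 0.161, 0.987, 0.0]
wrist_force: [-0.5, 1.0, -0.2]
opening: 0.0212
grasp_force: 39.6
```

```bash
python3 - <<'E'
from rig import camera,sensors
import cv2,numpy as np
c=camera("wrist"); cv2.imwrite("pics/wrist4.png",cv2.resize(c["color"][60:360,160:480,::-1],None,fx=2,fy=2,interpolation=cv2.INTER_CUBIC)); np.savez("wrist4.npz",**c)
np.savez("top4.npz",**camera("top"))
print(sensors.get_state()["position"])
E
```

```text
[ 0.54008407 -0.30926452  0.24974494]
```

View pics/wrist4.png

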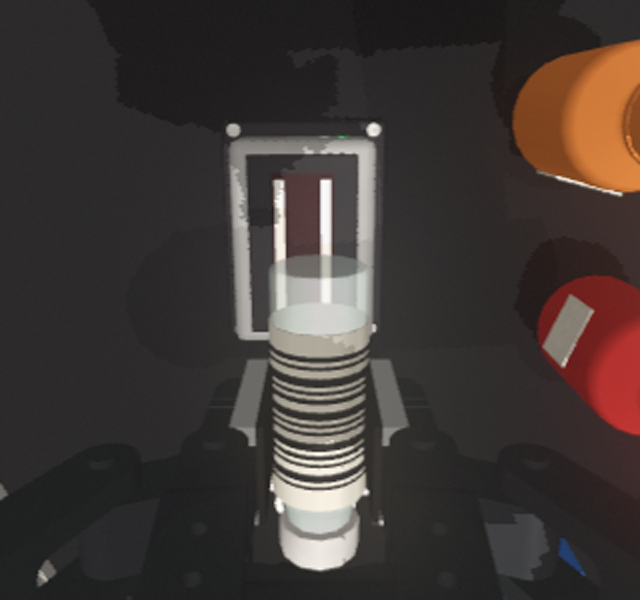

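```bash
python3 - <<'E'
from h import *
c=np.load("wrist4.npz")
p=lambda x,y,z:ray(c,x/2+159.75,y/2+59.75,z)
W=np.array([p(*q,.05) for q in ((229,137),(381,137),(375,339),(237,339))]);m=W.mean(0)
print("win",m,np.linalg.norm(W[0]-W[1]),np.linalg.norm(W[0]-W[3]),"ang",np.degrees(np.arctan2(*((W[2]+W[3]-W[0]-W[1])[1::-1]))))
for zt in (.2520,.2546,.257):
    a=p(320,347,zt);b=p(320,509,zt);d=b-a
    print(zt,"label",(a+b)/2,np.linalg.norm(d),"ang",np.degrees(np.arctan2(d[1],d[0])))
l=p(269,345,.2431);r=p(370,345,.2431);print("dia",np.linalg.norm(l-r),(l+r)/2)
B=p(320,325,.2431);C=p(319,540,.2431);d=C-B;print("ax",np.degrees(np.arctan2(d[1],d[0])))
t=np.load("top4.npz"); import cv2; cv2.imwrite("pics/top4.png",cv2.resize(t["color"][150:250,360:480,::-1],None,fx=6,fy=6))
E
```

```text
win [ 0.53640357 -0.31664828  0.05      ] 0.07918370471042079 0.11223221955304441 ang -18.613628360810807
0.252 label [ 0.53988237 -0.30997691  0.252     ] 0.04119015181293557 ang -18.522297304322063
0.2546 label [ 0.53849285 -0.30951779  0.2546    ] 0.04033380287311188 ang -18.522297304322056
0.257 label [ 0.53721023 -0.30909399  0.257     ] 0.039543326928659306 ang -18.522297304322077
dia 0.023686195232563403 [ 0.52320733 -0.30449192  0.2431    ]
ax -18.773823702204954
```

The reader lies below, with rim corners near crop pixels (229,137) to (375,339), and the vial is level and in line with it. I'll shift by (-1,-8) mm, go down partway and re-measure.

```bash
python3 -m handwheel '[[[-1,-4,-20],[0,0,0],15],[[0,-4,-30],[0,0,0],15],[[0,0,-30],[0,0,0],15],[[0,0,-25],[0,0,0],15],[[0,0,-15],[0,0,0],15]]'
python3 -m handwheel '[[[0,0,0],[0,0,0],15],[[0,0,0],[0,0,0],15],[[0,0,0],[0,0,0],15]]'
python3 - <<'E'
from rig import camera,sensors
import cv2,numpy as np
c=camera("wrist"); np.savez("wrist5.npz",**c)
a=cv2.resize(c["color"][100:350,220:420,::-1],None,fx=2,fy=2,interpolation=cv2.INTER_CUBIC)
t=camera("top"); np.savez("top5.npz",**t)
b=cv2.resize(t["color"][165:225,385:445,::-1],(400,400),interpolation=cv2.INTER_CUBIC)
b=cv2.copyMakeBorder(b,0,100,0,0,cv2.BORDER_CONSTANT)
cv2.imwrite("pics/both5.png",np.hstack([a,b]))
print(sensors.get_state()["position"])
E
```

```text
time: 8.27
position: [0.5381, -0.3159, 0.1272]
tcp_rot: [-0.002, 0.159, 0.987, 0.001]
wrist_force: [0.1, 0.2, 0.2]
opening: 0.0212
grasp_force: 39.6
time: 8.52
position: [0.5407, -0.3177, 0.132]
tcp_rot: [0.001, 0.159, 0.987, -0.0]
wrist_force: [0.1, -0.4, 0.1]
opening: 0.0212
grasp_force: 39.6
[ 0.54078049 -0.31797274  0.13234143]
```

View pics/both5.png

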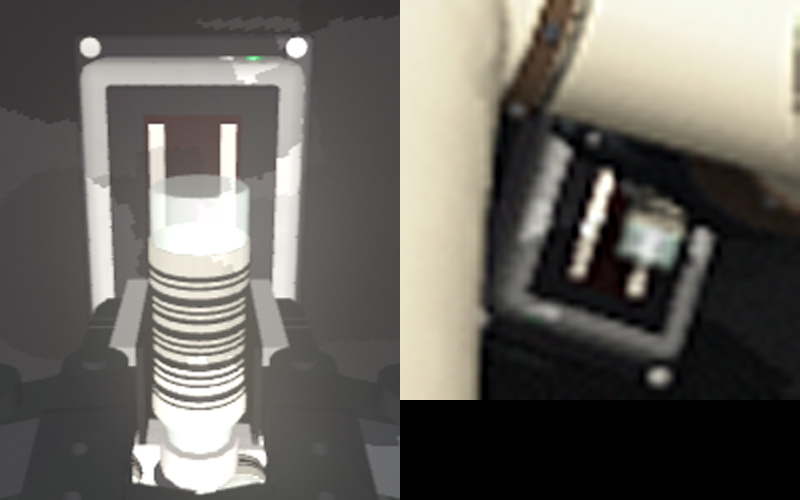

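```bash
python3 - <<'E'
from h import *
c=np.load("wrist5.npz")
p=lambda x,y,z:ray(c,x/2+219.75,y/2+99.75,z)
u=np.array([np.cos(np.radians(-18.5)),np.sin(np.radians(-18.5)),0]);v=np.array([-u[1],u[0],0])
for y,o,l,r in ((115,.04,148,240),(86,.05,107,279),(57,.058,82,304)):
    q=(p(l,y,.05)+p(r,y,.05))/2; print("win from",o,q+u*o,np.linalg.norm(p(l,y,.05)-p(r,y,.05)))
z=.1257
a=p(199,274,z+.0115);b=p(199,417,z+.0115);L=(a+b)/2
print("label",L,np.linalg.norm(a-b)); B=(p(199,177,z-.0115)+u*.035); print("from base bottom",B)
W=(p(148,115,.05)+p(240,115,.05))/2+u*.04
for X in (L,B): print("win-label along,across",(W-X)@u,(W-X)@v)
E
```

```text
win from 0.04 [ 0.53851794 -0.31841721  0.05      ] 0.03155530240417767
win from 0.05 [ 0.53859135 -0.31880652  0.05      ] 0.058228820842860615
win from 0.058 [ 0.5371146  -0.31831519  0.05      ] 0.07419243923014113
label [ 0.53924853 -0.31672253  0.1372    ] 0.035752857446689226
from base bottom [ 0.54031452 -0.31718183  0.1142    ]
win-label along,across -0.00015510242222775195 -0.0018389159046257434
win-label along,across -0.0013117486797420202 -0.001741599359656121
```

```bash
python3 -m handwheel '[[[-0.5,-2.5,-10],[0,0,0],15],[[0,0,-15],[0,0,0],15],[[0,0,-14],[0,0,0],15],[[0,0,-9],[0,0,0],15],[[0,0,-4],[0,0,0],15]]'
python3 -m handwheel '[[[0,0,0],[0,0,0],15],[[0,0,0],[0,0,0],15],[[0,0,0],[0,0,0],15],[[0,0,0],[0,0,0],15],[[0,0,0],[0,0,0],15]]'
python3 - <<'E'
from rig import camera,sensors
import cv2,numpy as np
c=camera("wrist"); np.savez("wrist6.npz",**c)
a=cv2.resize(c["color"][100:350,220:420,::-1],None,fx=2,fy=2,interpolation=cv2.INTER_CUBIC)
t=camera("scene"); np.savez("scene6.npz",**t)
b=cv2.resize(t["color"][80:180,210:290,::-1],(400,500),interpolation=cv2.INTER_CUBIC)
cv2.imwrite("pics/both6.png",np.hstack([a,b]))
print(sensors.get_state()["position"])
E
```

```text
time: 9.03
position: [0.5383, -0.3204, 0.0768]
tcp_rot: [-0.001, 0.16, 0.987, 0.0]
wrist_force: [0.6, -0.2, -0.7]
opening: 0.0214
grasp_force: 39.6
time: 9.45
position: [0.5395, -0.3206, 0.0791]
tcp_rot: [0.001, 0.16, 0.987, -0.0]
wrist_force: [-0.4, 0.4, 0.2]
opening: 0.0218
grasp_force: 39.6
[ 0.53934243 -0.32057661  0.07881088]
```

View pics/both6.png

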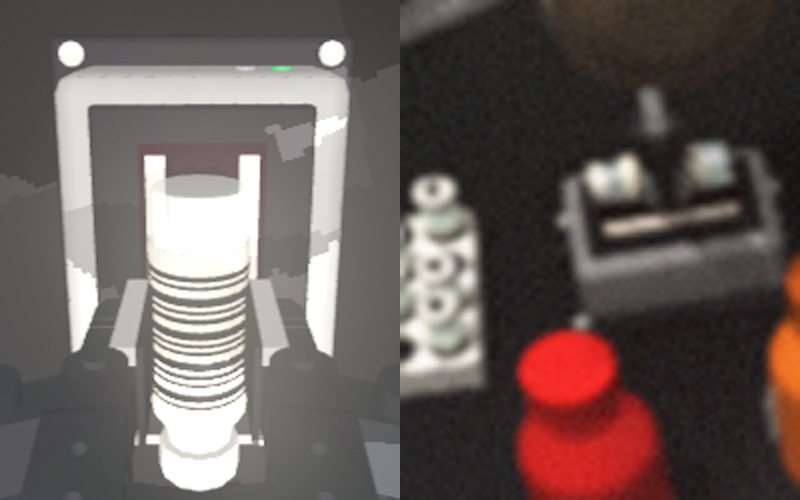

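```bash
python3 - <<'E'
from h import *
c=np.load("wrist6.npz")
p=lambda x,y,z:ray(c,x/2+219.75,y/2+99.75,z)
u=np.array([np.cos(np.radians(-18.5)),np.sin(np.radians(-18.5)),0]);v=np.array([-u[1],u[0],0])
z=.0722
B=p(199,176,z-.0115)+u*.035; L=(p(199,274,z+.0115)+p(199,417,z+.0115))/2
for y,o,l,r in ((143,.04,139,267),(105,.05,88,316),(68,.058,54,350)):
    W=(p(l,y,.05)+p(r,y,.05))/2+u*o
    print(np.linalg.norm(p(l,y,.05)-p(r,y,.05)),W.round(4),[(round((W-X)@u*1e3,1),round((W-X)@v*1e3,1)) for X in (B,L)])
print(B,L)
E
```

```text
0.0332633084712888 [ 0.5381 -0.3187  0.05  ] [(np.float64(-1.3), np.float64(1.0)), (np.float64(-0.6), np.float64(1.0))]
0.05823819913758066 [ 0.5382 -0.319   0.05  ] [(np.float64(-1.1), np.float64(0.7)), (np.float64(-0.4), np.float64(0.7))]
0.07437048637649767 [ 0.537  -0.3186  0.05  ] [(np.float64(-2.3), np.float64(0.7)), (np.float64(-1.6), np.float64(0.7))]
[ 0.53898705 -0.32004806  0.0607    ] [ 0.538338  -0.3197933  0.0837   ]
```

The vial is within about 2 mm of the window centre in both directions, and its underside is about 10 mm above the glass. The arm is at rest, so I'm handing in.

```bash
python3 -c "
from rig import sign_off
print(sign_off())"
```

```text
the job is handed in; nothing more can be done
None
```

The vial was lifted off the carousel and carried over the solvent tray, and the job was handed in with the vial held level above the reader: in line with the window, within about 2 mm of its centre and about 10 mm above the glass by my measurements; no pass or fail result came back.

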